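# Hang a model helicopter's rotor head in the balancing stand

## Robot

A 6-joint arm with a two-finger parallel gripper is mounted at the origin on the work surface. World frame = base frame: x ahead of the robot, y to its left, z up, the work surface at z = 0. Lengths are in m, angles in rad, forces in N, time in s.
With the tool pointing down it reaches from about 0.425 to 0.95 m from the base axis. Payload 3.5 kg.
Tool frame: the origin (TCP) lies midway between the tips of the shut fingers; the grasp point (between the pads) lies 19 mm behind it; x points along the fingers, z is the direction in which the jaws open and shut, and the axes are right-handed (so a half turn about x gives the same grasp; the last joint's range is limited). The gripper opens to 85 mm and grips with 20 to 120 N. Pads are 22 mm wide; open, the fingers measure 114 mm over their backs; the gripper's body (76 mm by 85 mm) begins 54 mm behind the grasp point. The pads swing forward as they close: fully open they stand 13 mm farther back than shut.
Start: joints at [-1.346, 0.286, 1.577, -0, 1.279, -0.15], TCP at [0.247, -0.628, 0.231] pointing down, gripper open.
Joint ranges: [-2.77, 2.77], [-0.9, 2.22], [0.21, 2.48], [-1.53, 4.67], [0.24, 2.81], [-2.84, 2.84]. Speed limits (rad/s): [2.79, 2.79, 3.14, 3.14, 3.14, 3.14].

## Interface

Orientations are given as a unit quaternion [x, y, z, w].
In Python, from plant import readout, eyes, ctrl gives the robot as it stands.
- The arm moves only by the tool move_arm, never from a script. Its argument "commands" is a list of rows, each a list of 7 numbers: the turn, a rotation vector about the world's x, y, z in rad, then the shift along the world's x, y, z in mm, then the closure in counts, from 0 (fully open) to 255 (shut). A call has 1 to 12 rows; each row is the pose to reach, as a shift and turn from the pose measured when the call began; what a row does not reach only later rows make up. A row lasts 1/10 s, in which the tool goes at most 50 mm and 8.59 degrees, less where a joint would pass 70% of its speed; a pose out of reach is approached as far as the arm can. A call with a gripper value outside its range is refused whole. The fingers move at their own pace and stop on an object; "newtons" is the grip in N (left out, the last holds). Time passes only in rows, so rows that repeat a pose let the fingers close. It gives the time, the measured TCP pose, the force and the opening at its end, in the units of the state.
- readout.get_state(): the state, without advancing time (a new reading comes with each control period).
- eyes.read_camera(name): name is "scene" or "top" or "wrist"; returns a dict with "color" (384x512x3 uint8, red, green, blue), "depth" (384x512 float32, m along the optical axis (not along the pixel's ray), 0 where there is no reading), "K" (3x3 intrinsics, pixels), "eye" and "attitude" of the camera in the world. Camera axes: x right, y down, z forward; pixel columns grow to the right and rows downward; lengths in m; the calibration is good to about 2 mm. A picture is of the moment at which its call begins.
- ctrl.sign_off(): hands the job in, once; it reports no verdict.
The state is a dict: "time": time; "qpos": joint angles; "dq": joint speeds; "joint_efforts": joint torques, N m; "eef_pos": TCP position; "tcp_rot": TCP orientation; "contact_force": force on the tool from outside, world axes, zero at the start; "wrist_torque": the same for the moment, N m; "opening": opening from 0.0 (shut) to 1.0 (fully open).
Only numpy, scipy, OpenCV 4.12 (cv2) and the standard library are available. Lean on these libraries where they do the work, as an engineer would, in place of code of your own. Each camera call takes 0.05 s, during which the arm holds its last target.

## Task

Lift the rotor head out of the wooden block and hang it on the balancing stand by its two round grip barrels: take the barrels in sideways through the open mouths of the two hooks and lower them home into the throats, so that the head hangs free with its mast plumb. The hooks' height was set by hand and is not known exactly, so feel for them gently - nothing may press hard on the stand. Leave the other things on the bench alone.

Things in the scene. Friction and masses are not known exactly. Their poses are not given: they have to be found in the camera images.
- rotor_hub (a point): Middle of the rotor head, on the axis of its barrels. One rigid T-shaped part, 0.22 to 0.38 kg, parked upright. z up along the mast, y along the barrels (alike when turned half round). Two round barrels, 14 mm thick, bare from 17 to 55 mm either side of here; then forks, 22 mm (x) by 18 mm (z), out to 87 mm. Mast 10 mm thick, ends 130 mm below here; collar 24 mm thick, 45 to 55 mm below.
- rotor_grip (a point): Where to grip the rotor head: in its black hub block, 22 mm above rotor_hub, same axes. The block is 24 mm (x) by 34 mm (y) with flat sides and reaches from 37 mm below this point to 15 mm above it; grip it across its 24 mm (along x), from above, keeping the fingers above the barrels if possible.
- block: Light wooden block, 90 x 90 mm, 75 mm high, fixed to the bench; origin at the centre of its underside, z up. A 13 mm hole, 65 mm deep, in the middle of its top holds the mast (the mast's end is 10 mm above the bench).
- stand: Balancing stand, fixed. Origin on the bench, below the middle between the two throats; x points in from the hooks' open mouths to the throats and column, y from hook to hook, z up. Foot plate 14 mm thick, x -60 to 115, y -75 to 75 mm. Two steel hook plates, 5 mm thick, at y = -36 and 36 mm, on a carriage clamped by hand on the column. Nothing gives when pushed.
- below_throats (a point): On top of the foot, 14 mm above the bench, straight below the throats' middle; stand axes. Throats: 17 mm wide (x -8.5 to 8.5 mm), upright, flat floor, back wall at x = 8.5 mm. Their height is not measured: a barrel lying home in them has its axis anywhere from 190 to 220 mm above the bench. Throat floor 7 mm below that seated axis. Cross-bar behind from x = 20 mm on, its top 6 mm below it.
- below_lips (a point): On top of the foot, 14 mm above the bench, below the open part of the lips, 32 mm before the throats (x = -32 mm); stand axes. Lip (lower jaw): flat level top 7 mm above the seated barrel axis, x -38 to -8.5 mm, rounded nose to -44. A barrel on it has its axis 14 mm above seated. Horn (upper jaw): from the back wall out to x = -18 mm, underside 24, top 34 mm above the seated axis.
- column_top (a point): Top centre of the stand's square 16 mm steel column, fixed, 231 mm above the bench, 90 mm behind the throats (x = 90 mm). The hooks' carriage is clamped lower down on it and joined to the hooks by an arm below barrel height.
- driver: Bystander: screwdriver about 170 mm long, lying on the bench; origin under its middle.
- silencer: Bystander: aluminium exhaust silencer, 150 mm long, 42 mm high, lying on its foot; origin at the middle of its underside.
- grease: Bystander: white jar of grease with a black lid, 48 mm in diameter, 45 mm high; origin at its underside.
- tray: Bystander: open steel tray of screws, 100 x 70 x 24 mm; origin at its underside.
There are look-alikes about, which are no part of the job. Leave any green or yellow look-alike of the part that bears rotor_hub alone.

How it is judged:
By the outcome, as a careful person would: the job done as asked, in the order asked, and still so for the second after the job is handed in, with the robot touching nothing.
It also fails if it takes over 64 s, if anything falls off the work surface, if the arm or the gripper's body presses on something with over 40 N, if the wrist force passes 120 N, or if a joint passes its speed limit or range.

## Working session

There is one attempt and no reset: what is moved stays moved. The work goes in short steps, Python scripts to look and compute and a tool call to move; the robot and the scene stay as the last step left them, time stands still between calls to the robot, and variables do not carry over. Pictures are saved under pics/ and viewed, and the job is handed in when it is done.

Besides the shell and the picture viewer there is one more tool, called as name(argument=value, ...) on one line, values as JSON. move_arm: Moves the arm, as the interface text tells. Its arguments: {"type":"object","properties":{"commands":{"type":"array"},"newtons":{"type":"number"}},"required":["commands"]}

```bash
ls; mkdir -p pics; cat > h.py <<'E'
import numpy as np, cv2
from plant import readout, eyes, ctrl
from scipy.spatial.transform import Rotation as R
E
python3 - <<'E'
from h import *
for n in ["scene","top","wrist"]:
    c=eyes.read_camera(n)
    np.savez(f"cam_{n}.npz",**{k:np.array(v) for k,v in c.items()})
    cv2.imwrite(f"pics/{n}0.png",c["color"][:,:,::-1])
    print(n,c["K"],c["eye"],c["attitude"])
s=readout.get_state();print(s)
E
```

```text
pics
scene [[414.41042494   0.         256.93495028]
 [  0.         414.41042494 196.57786435]
 [  0.           0.           1.        ]] [ 1.22736422 -0.63885966  0.76709701] [ 0.78529763  0.4060937  -0.20984905 -0.41756306]
top [[424.3027386    0.         259.27062341]
 [  0.         424.3027386  189.76608236]
 [  0.           0.           1.        ]] [ 0.40590416 -0.12674443  1.31664961] [-0.70186789  0.71054365 -0.03255606  0.03806969]
wrist [[330.82375623   0.         259.69107438]
 [  0.         330.82375623 198.11687105]
 [  0.           0.           1.        ]] [ 0.31038473 -0.60203335  0.3716504 ] [ 0.81896965 -0.55709538 -0.07829713  0.11315037]
{'time': 0.15, 'qpos': array([-1.34600542e+00,  2.87049431e-01,  1.57787379e+00, -2.77584253e-05,
        1.27860335e+00, -1.50039771e-01]), 'dq': array([ 0.00033532, -0.00355653, -0.00404482, -0.00108135,  0.00064088,
       -0.00156476]), 'joint_efforts': array([-1.26561717e-03, -4.06608796e+01, -2.93139642e+01, -1.96752940e-04,
        4.00070727e-03,  5.91124035e-06]), 'eef_pos': array([ 0.24700509, -0.62761626,  0.23018884]), 'tcp_rot': array([ 0.39854014,  0.58491353, -0.39762377,  0.58389833]), 'contact_force': array([-0.62352702,  0.59494954,  0.47289122]), 'wrist_torque': array([ 0.00199242,  0.0166232 , -0.01110312]), 'opening': 0.9988682966136683}
```

View pics/scene0.png

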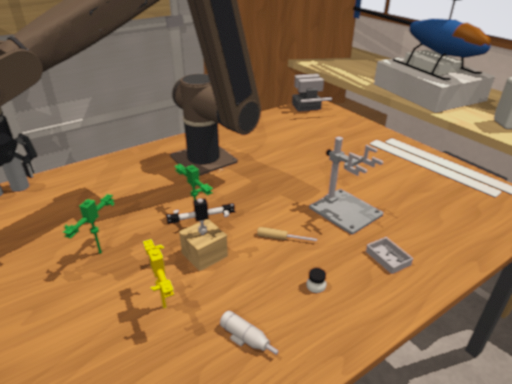

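View pics/top0.png

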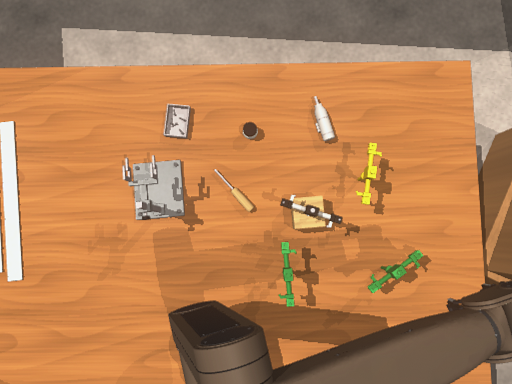

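View pics/wrist0.png

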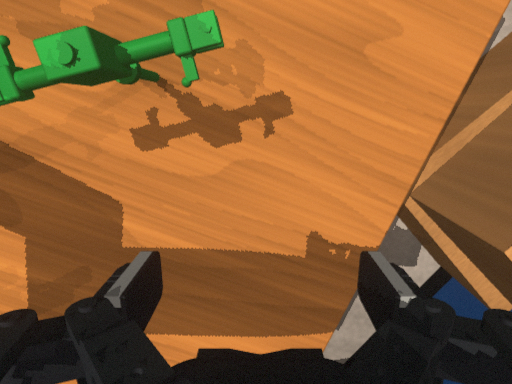

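Candidates, in top-camera pixels: black/white head in the wooden block (311,211), green look-alikes (287,273) and (397,270), and a yellow look-alike (371,173). By the description (black hub block, sitting in the wooden block) the target is (311,211). I'll check it in a close crop and measure it.

```bash
cat >> h.py <<'E'
class Cam:
    def __init__(s,n,c=None):
        c=c or eyes.read_camera(n); s.c=c; s.img=c["color"]; s.d=c["depth"]; s.K=np.array(c["K"]); s.e=np.array(c["eye"]); s.R=R.from_quat(c["attitude"]).as_matrix()
    def ray(s,u,v):
        return s.R@np.linalg.solve(s.K,np.array([u,v,1.]))
    def plane(s,u,v,z):
        r=s.ray(u,v); return s.e+r*(z-s.e[2])/r[2]
    def proj(s,p):
        q=s.K@(s.R.T@(np.asarray(p)-s.e)); return q[:2]/q[2]
    def cloud(s):
        h,w=s.d.shape; u,v=np.meshgrid(np.arange(w),np.arange(h))
        P=np.stack([u,v,np.ones_like(u)],-1)@np.linalg.inv(s.K).T*s.d[...,None]
        return P@s.R.T+s.e
def load(n):
    z=np.load(f"cam_{n}.npz"); return Cam(n,{k:z[k] for k in z.files})
E
python3 - <<'E'
from h import *
t=load("top"); s=load("scene")
a=cv2.resize(t.img[150:260,110:200],None,fx=6,fy=6,interpolation=cv2.INTER_CUBIC)[:600]
b=cv2.resize(t.img[185:245,265:370],None,fx=7,fy=7,interpolation=cv2.INTER_CUBIC)
cv2.imwrite("pics/topstand.png",a[:,:,::-1]);cv2.imwrite("pics/toprotor.png",b[:,:,::-1])
a=cv2.resize(s.img[130:235,300:390],None,fx=5.7,fy=5.7,interpolation=cv2.INTER_CUBIC)
b=cv2.resize(s.img[190:270,155:245],None,fx=7,fy=7,interpolation=cv2.INTER_CUBIC)
cv2.imwrite("pics/scstand.png",a[:,:,::-1]);cv2.imwrite("pics/scrotor.png",b[:,:,::-1])
P=t.cloud()
for (u,v) in [(311,211),(290,205),(335,217),(287,273),(371,173),(160,190),(150,215),(127,170),(153,160),(180,165),(250,130),(320,190)]:
    print((u,v),P[v,u].round(3))
E
```

```text
(311, 211) [ 0.461 -0.256  0.18 ]
(290, 205) [ 0.48  -0.202  0.15 ]
(335, 217) [ 0.445 -0.325  0.149]
(287, 273) [ 0.297 -0.19   0.169]
(371, 173) [ 0.564 -0.424  0.165]
(160, 190) [0.54  0.19  0.014]
(150, 215) [0.463 0.22  0.013]
(127, 170) [0.577 0.237 0.188]
(153, 160) [0.601 0.164 0.199]
(180, 165) [0.617 0.128 0.017]
(250, 130) [ 0.717 -0.091  0.046]
(320, 190) [ 0.535 -0.307 -0.004]
```

View pics/topstand.png

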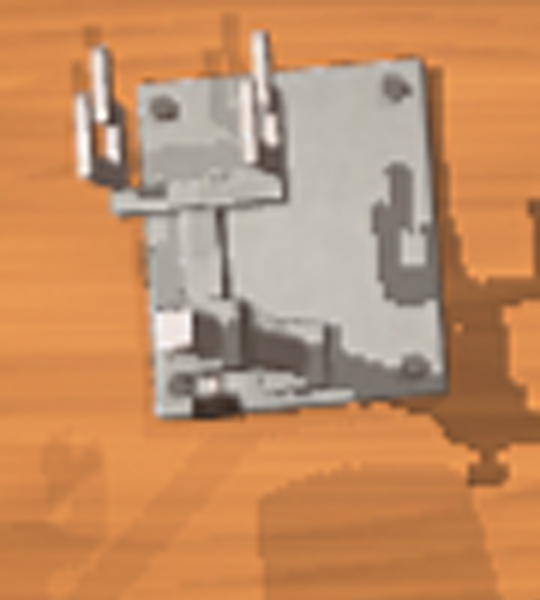

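View pics/toprotor.png

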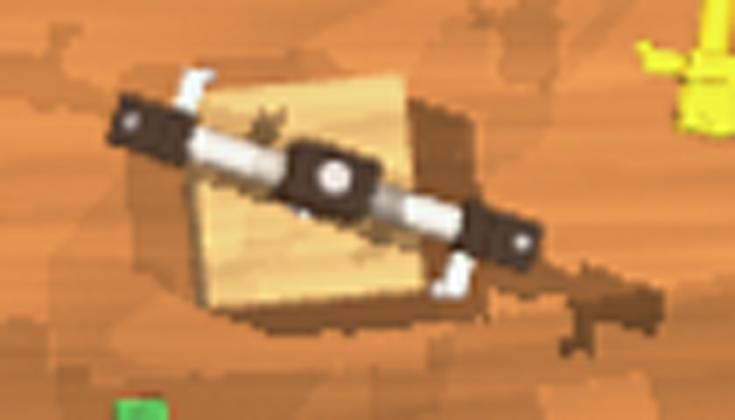

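View pics/scstand.png

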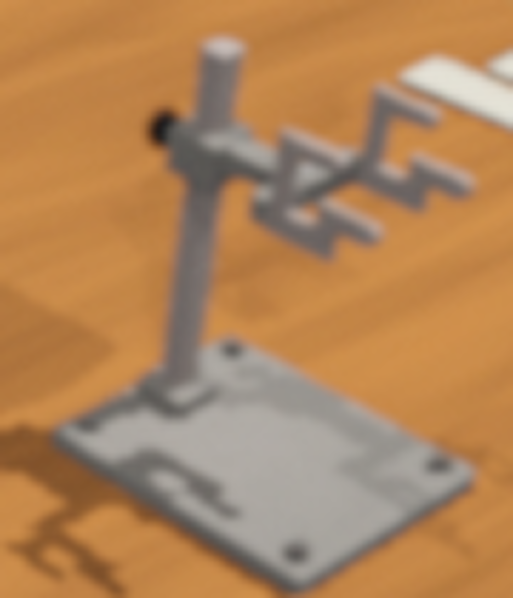

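View pics/scrotor.png

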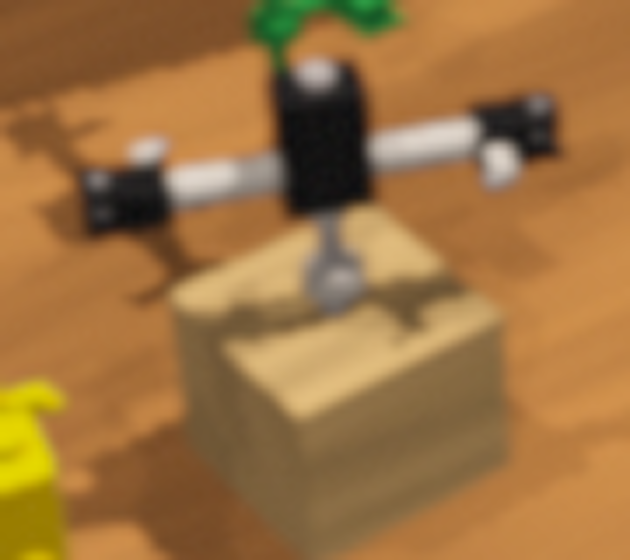

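The crops show the target: a black hub block with white/grey barrels, black forks and white pitch horns, sitting in the wooden block at about top (311,210). The stand's foot spans top px (133–184, 160–219), the column is near (139,205), and the hooks open toward the image top (world +x). Next I'll measure both.

```bash
python3 - <<'E'
from h import *
t=load("top"); s=load("scene")
for n,c in (("top",t),("scene",s)):
    P=c.cloud()
    # foot: depth height 8..20mm near stand
    m=(np.abs(P[...,2]-0.014)<0.008)&(P[...,0]>0.4)&(P[...,0]<0.68)&(P[...,1]>0.06)&(P[...,1]<0.32)
    hsv=cv2.cvtColor(c.img,cv2.COLOR_RGB2HSV)
    m&=hsv[...,1]<60
    pts=P[m][:,:2]
    r=cv2.minAreaRect((pts*1000).astype(np.float32)); print(n,"foot",m.sum(),r)
    # rotor dark/white above 0.125
    m=(P[...,2]>0.115)&(P[...,2]<0.2)&(np.hypot(P[...,0]-.461,P[...,1]+.256)<0.12)&(hsv[...,1]<110)
    q=P[m]; 
    k=q[q[:,2]<0.16]; r=cv2.minAreaRect((k[:,:2]*1000).astype(np.float32)); print("rotor",m.sum(),r, q[:,2].max())
    vx,vy,x0,y0=cv2.fitLine((q[:,:2]*1000).astype(np.float32),cv2.DIST_HUBER,0,.01,.01).ravel(); print(np.degrees(np.arctan2(vy,vx)),x0,y0)
    top=P[(P[...,2]>0.165)&(P[...,2]<.2)&(np.hypot(P[...,0]-.461,P[...,1]+.256)<0.04)]; print("hubtop",top.mean(0),len(top),top.min(0),top.max(0))
    h=P[(P[...,2]>0.15)&(P[...,2]<.27)&(np.hypot(P[...,0]-.55,P[...,1]-.2)<0.16)]
    print("hookpts",len(h)); 
    for lo in np.arange(.15,.27,.01):
        g=h[(h[:,2]>=lo)&(h[:,2]<lo+.01)]
        if len(g): print(round(lo,3),len(g),g.min(0).round(3),g.max(0).round(3))
E
```

```text
top foot 1969 ((542.8683471679688, 196.20108032226562), (173.8485107421875, 149.5401611328125), 4.7796525955200195)
rotor 373 ((464.7217102050781, -259.5646667480469), (169.66461181640625, 39.47766876220703), 63.91433334350586) 0.18389484245838772
70.41487 463.30807 -260.5214
hubtop [ 0.46456714 -0.25973412  0.17625919] 118 [ 0.45026768 -0.278518    0.16539228] [ 0.48000814 -0.24134762  0.18389484]
hookpts 756
0.15 2 [0.465 0.176 0.157] [0.487 0.198 0.159]
0.16 28 [0.445 0.16  0.16 ] [0.582 0.232 0.17 ]
0.17 108 [0.445 0.158 0.17 ] [0.588 0.234 0.18 ]
0.18 368 [0.448 0.158 0.18 ] [0.61  0.237 0.189]
0.19 87 [0.474 0.159 0.19 ] [0.616 0.24  0.2  ]
0.2 21 [0.473 0.158 0.2  ] [0.599 0.234 0.21 ]
0.21 35 [0.473 0.158 0.21 ] [0.59  0.233 0.22 ]
0.22 86 [0.474 0.16  0.22 ] [0.59  0.237 0.23 ]
0.23 21 [0.474 0.183 0.23 ] [0.489 0.199 0.235]
scene foot 1600 ((545.9337768554688, 195.86705017089844), (174.22491455078125, 154.57264709472656), 4.186829566955566)
rotor 629 ((465.0495910644531, -259.590576171875), (167.0125732421875, 44.52692794799805), 65.00778198242188) 0.18465682926884153
70.87181 470.59402 -264.25647
hubtop [ 0.46945774 -0.26307979  0.17584486] 139 [ 0.44947739 -0.28030049  0.16501423] [ 0.480899   -0.2426431   0.18465683]
hookpts 851
0.15 11 [0.476 0.179 0.15 ] [0.494 0.199 0.16 ]
0.16 35 [0.451 0.173 0.161] [0.547 0.234 0.17 ]
0.17 165 [0.445 0.157 0.17 ] [0.594 0.241 0.18 ]
0.18 248 [0.446 0.156 0.18 ] [0.607 0.237 0.19 ]
0.19 134 [0.475 0.158 0.19 ] [0.619 0.239 0.2  ]
0.2 69 [0.475 0.158 0.2  ] [0.61  0.237 0.209]
0.21 64 [0.472 0.157 0.21 ] [0.589 0.235 0.22 ]
0.22 105 [0.475 0.156 0.22 ] [0.593 0.24  0.229]
0.23 20 [0.475 0.18  0.231] [0.491 0.202 0.236]
```

```bash
python3 - <<'E'
from h import *
s=readout.get_state(); M=R.from_quat(s["tcp_rot"]).as_matrix(); print(M.round(3)); print(s["eef_pos"])
print("tool z yaw",np.degrees(np.arctan2(M[1,2],M[0,2])))
# wrist cam relative to tool
c=load("wrist"); print("cam in tool",M.T@(c.e-s["eef_pos"]), M.T@c.R)
E
```

```text
[[-0.     0.931  0.366]
 [ 0.002  0.366 -0.931]
 [-1.     0.    -0.002]]
[ 0.24700509 -0.62761626  0.23018884]
tool z yaw -68.52331012902414
cam in tool [-0.14144218  0.06838263 -0.00087294] [[ 2.58950126e-04 -2.72826650e-01  9.62063175e-01]
 [ 9.74566407e-04 -9.62062681e-01 -2.72826773e-01]
 [ 9.99999492e-01  1.00824298e-03  1.67614359e-05]]
```

move_arm(commands=[[0,0,0,0,0,50,0],[0,0,0.15,20,34,80,0],[0,0,0.3,50,84,80,0],[0,0,0.42,75,127,80,0],[0,0,0.54,100,169,80,0],[0,0,0.66,125,211,80,0],[0,0,0.78,150,253,80,0],[0,0,0.86,175,295,80,0],[0,0,0.86,200,338,80,0],[0,0,0.86,218,368,80,0],[0,0,0.86,218,368,80,0],[0,0,0.86,218,368,80,0]])

```text
time: 1.35
eef_pos: [0.4652, -0.2589, 0.31]
tcp_rot: [0.118, 0.698, -0.117, 0.696]
contact_force: [-1.0, 0.1, 0.3]
opening: 0.999
```

```bash
python3 - <<'E'
from h import *
s=readout.get_state(); print(s["time"],s["eef_pos"],s["qpos"],s["contact_force"])
c=Cam("wrist"); np.savez("cam_wrist.npz",**{k:np.array(v) for k,v in c.c.items()})
cv2.imwrite("pics/wrist1.png",c.img[:,:,::-1])
print([c.proj([.465,-.26,.14]),c.proj([.465,-.26,.18])])
E
```

```text
1.35 [ 0.46516615 -0.25892751  0.30999329] [-6.98162220e-01 -8.20597879e-02  1.83241843e+00 -9.41340394e-04
  1.39337694e+00 -3.64143307e-01] [-0.95964708  0.13218267  0.31355655]
[array([261.4456426 , 180.13441241]), array([261.56014455, 190.54059716])]
```

View pics/wrist1.png

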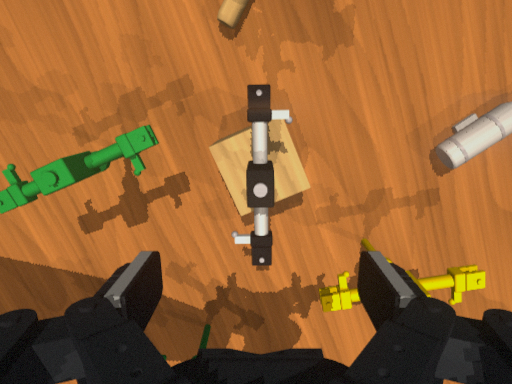

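```bash
python3 - <<'E'
from h import *
c=load("wrist"); P=c.cloud()
hsv=cv2.cvtColor(c.img,cv2.COLOR_RGB2HSV); 
dark=(c.img.max(-1)<75)
win=np.zeros_like(dark); win[75:275,235:285]=1
n,l,st,ce=cv2.connectedComponentsWithStats((dark&win).astype(np.uint8))
for i in range(1,n):
    if st[i,4]>100: print(st[i],ce[i], np.median(P[l==i],0).round(4))
sub=c.img[75:275,225:295]
cv2.imwrite("pics/w1c.png",cv2.resize(sub,None,fx=3,fy=3,interpolation=cv2.INTER_CUBIC)[:,:,::-1])
yel=(hsv[...,0]>22)&(hsv[...,0]<35)&(hsv[...,1]>200)&(P[...,2]>.05)
s=readout.get_state(); M=R.from_quat(s["tcp_rot"]).as_matrix()
Q=(P[yel]-s["eef_pos"])@M; print("yellow tool z min",Q[:,2].min(),Q[:,2].max(), Q[np.abs(Q[:,1])<.05][:,2])if 0 else print(np.percentile(Q[:,2],[0,1,5,50,99]),np.percentile(P[yel][:,2],[50,99]))
gr=(hsv[...,0]>45)&(hsv[...,0]<75)&(hsv[...,1]>120)&(P[...,2]>.05)
Q=(P[gr]-s["eef_pos"])@M; print(np.percentile(Q[:,2],[1,50,95,99]))
a=c.plane(259,92,.149);b=c.plane(262,260,.149);h=c.plane(260.5,190,.180)
print(a,b,(a+b)/2,h,np.degrees(np.arctan2(*(a-b)[[1,0]])),np.linalg.norm(a-b))
print("toolz yaw",np.degrees(np.arctan2(M[1,2],M[0,2])))
E
```

```text
[248  85  22  19 349] [258.45272206  93.54154728] [ 0.4881 -0.1844  0.1481]
[248 108  23  14 268] [258.52985075 114.99253731] [ 0.4823 -0.2015  0.148 ]
[247 161  27  46 966] [260.18115942 183.50828157] [ 0.4657 -0.2526  0.1758]
[251 231  21  34 567] [261.15343915 247.92592593] [ 0.4426 -0.3231  0.1479]
[-0.06304576  0.04144554  0.06943725  0.18229645  0.23543332] [0.13630212 0.36134295]
[-0.25653915 -0.1719322  -0.10771145 -0.04849359]
[ 0.48920305 -0.1830401   0.149     ] [ 0.43946482 -0.33585783  0.149     ] [ 0.46433394 -0.25944897  0.149     ] [ 0.46430469 -0.25925978  0.18      ] 71.971265402481 0.16070827651459105
toolz yaw -19.22543894389001
```

View pics/w1c.png

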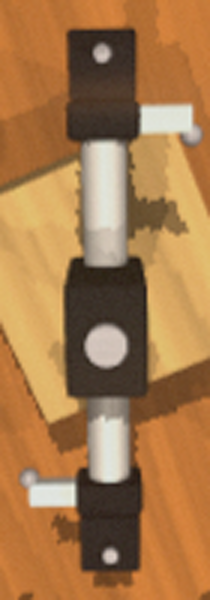

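Measured: hub (0.4643, −0.2594), barrel yaw 72.0°. Block top is 0.176 against an expected 0.177, and fork-screw spacing is 161 mm, which is plausible. Descending with the fingers partly closed.

move_arm(commands=[[0,0,0.021,-1,-0.5,-30,80],[0,0,0.021,-1,-0.5,-60,80],[0,0,0.021,-1,-0.5,-90,80],[0,0,0.021,-1,-0.5,-110,80],[0,0,0.021,-1,-0.5,-125,80],[0,0,0.021,-1,-0.5,-140,80],[0,0,0.021,-1,-0.5,-155,80],[0,0,0.021,-1,-0.5,-166,80],[0,0,0.021,-1,-0.5,-166,80],[0,0,0.021,-1,-0.5,-166,80]], newtons=60)

```text
time: 2.4
eef_pos: [0.464, -0.2604, 0.1442]
tcp_rot: [0.111, 0.699, -0.111, 0.698]
contact_force: [0.6, -0.3, 0.0]
opening: 0.687
```

```bash
python3 - <<'E'
from h import *
c=Cam("wrist"); cv2.imwrite("pics/wrist2.png",c.img[:,:,::-1])
s=readout.get_state(); print(s["eef_pos"],s["contact_force"],s["opening"])
E
```

```text
[ 0.46433478 -0.26064855  0.14477705] [-0.05493397  0.30518211  0.16430915] 0.682128397518279
```

View pics/wrist2.png

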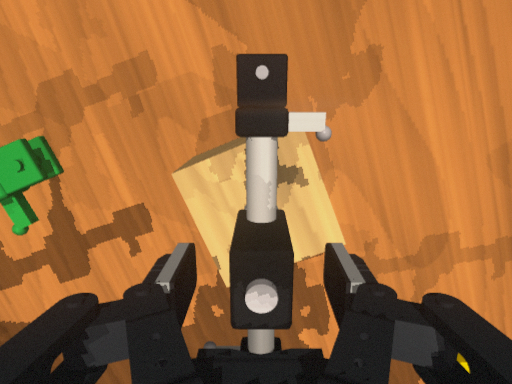

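The hub is centred between the pads at about (262,270), and the barrels line up with the image vertical. Closing.

move_arm(commands=[[0,0,0,0,0,0,150],[0,0,0,0,0,0,220],[0,0,0,0,0,0,220],[0,0,0,0,0,0,220],[0,0,0,0,0,0,220],[0,0,0,0,0,0,220]], newtons=60)

```text
time: 3.05
eef_pos: [0.4649, -0.2611, 0.1458]
tcp_rot: [0.11, 0.698, -0.111, 0.699]
contact_force: [-0.1, -0.3, 5.1]
opening: 0.272
```

```bash
python3 - <<'E'
from h import *
c=Cam("wrist"); cv2.imwrite("pics/wrist3.png",c.img[:,:,::-1])
s=readout.get_state(); print(s["eef_pos"],s["contact_force"],s["wrist_torque"],s["opening"])
E
```

```text
[ 0.46489544 -0.26104693  0.14575289] [0.09897446 0.06825947 5.0714378 ] [ 0.05281945 -0.009959    0.01137006] 0.2713123413982898
```

View pics/wrist3.png

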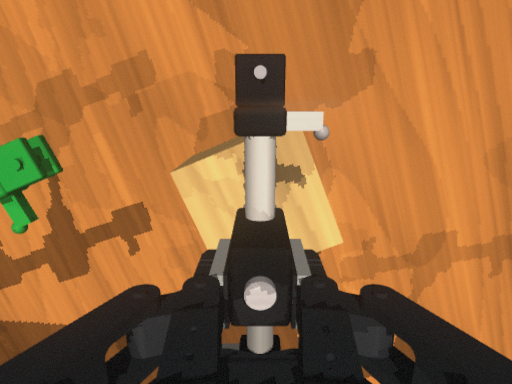

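move_arm(commands=[[0,0,0,0,0,3,220],[0,0,0,0,0,8,220],[0,0,0,0,0,18,220],[0,0,0,0,0,30,220],[0,0,0,0,0,45,220],[0,0,0,0,0,60,220],[0,0,0,0,0,75,220],[0,0,0,0,0,90,220],[0,0,0,0,0,105,220],[0,0,0,0,0,120,220],[0,0,0,0,0,120,220],[0,0,0,0,0,120,220]])

```text
time: 4.3
eef_pos: [0.465, -0.2611, 0.266]
tcp_rot: [0.11, 0.698, -0.111, 0.699]
contact_force: [-0.5, -1.0, -4.2]
opening: 0.273
```

```bash
python3 - <<'E'
from h import *
c=Cam("scene"); cv2.imwrite("pics/scene4.png",c.img[:,:,::-1])
s=readout.get_state(); print(s["eef_pos"],s["contact_force"],s["wrist_torque"],s["opening"],s["qpos"])
M=R.from_quat(s["tcp_rot"]).as_matrix();print(M.round(4),"toolz yaw",np.degrees(np.arctan2(M[1,2],M[0,2])))
E
```

```text
[ 0.46461161 -0.26083199  0.26509038] [ 0.54382783  0.19698655 -3.50049523] [-0.00256003  0.01412159  0.0715279 ] 0.2733548904675798 [-7.01635948e-01 -5.50738152e-02  1.88797280e+00 -9.47680708e-04
  1.30869920e+00 -3.86916185e-01]
[[-6.000e-04  3.093e-01  9.510e-01]
 [-7.000e-04  9.510e-01 -3.093e-01]
 [-1.000e+00 -8.000e-04 -4.000e-04]] toolz yaw -18.01805348361568
```

View pics/scene4.png

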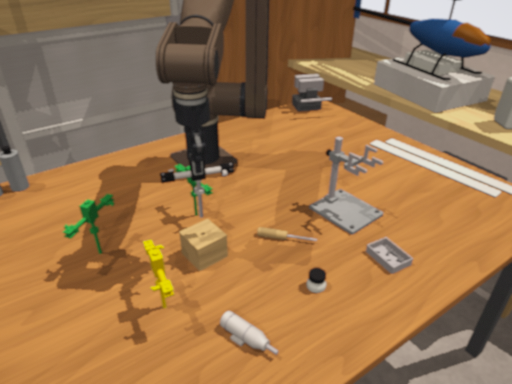

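The head is lifted clear (about 3.5 N, roughly 0.35 kg). Swinging round to a standoff in front of the hook mouths.

move_arm(commands=[[0,0,0.04,20,25,5,220],[0,0,0.09,45,60,5,220],[0,0,0.14,75,95,5,220],[0,0,0.19,105,130,5,220],[0,0,0.24,135,165,5,220],[0,0,0.28,160,203,5,220],[0,0,0.31,180,245,5,220],[0,0,0.34,191,290,5,220],[0,0,0.37,191,335,5,220],[0,0,0.394,191,380,5,220],[0,0,0.394,191,425,5,220],[0,0,0.394,191,450,5,220]])

```text
time: 5.55
eef_pos: [0.6544, 0.1928, 0.2679]
tcp_rot: [-0.029, 0.708, 0.029, 0.705]
contact_force: [0.1, -0.4, -2.6]
opening: 0.273
```

```bash
python3 - <<'E'
from h import *
s=readout.get_state(); print(s["time"],s["eef_pos"],s["contact_force"],s["opening"])
E
```

```text
5.55 [0.65439847 0.19276471 0.26789069] [ 0.08288081 -0.38770752 -2.55696854] 0.2732862585936723
```

move_arm(commands=[[0,0,0,2,12,0,220],[0,0,0,2,12,0,220],[0,0,0,2,12,0,220],[0,0,0,2,12,0,220]])

```text
time: 5.95
eef_pos: [0.6566, 0.2031, 0.2675]
tcp_rot: [-0.029, 0.708, 0.028, 0.705]
contact_force: [-0.2, 0.2, -2.7]
opening: 0.27
```

```bash
python3 - <<'E'
from h import *
s=readout.get_state(); print(s["time"],s["eef_pos"],s["contact_force"],s["wrist_torque"],s["opening"],s["qpos"].round(3))
M=R.from_quat(s["tcp_rot"]).as_matrix();print(M.round(4),"toolz yaw",np.degrees(np.arctan2(M[1,2],M[0,2])))
for n in ("wrist","scene","top"):
    c=Cam(n); np.savez(f"cam_{n}5.npz",**{k:np.array(v) for k,v in c.c.items()})
    cv2.imwrite(f"pics/{n}5.png",c.img[:,:,::-1])
E
```

```text
5.95 [0.65660058 0.20310542 0.26747337] [-0.22817328  0.20382646 -2.71335595] [-0.00162007 -0.02433407  0.00511693] 0.2704515044955285 [ 0.153  0.292  1.504 -0.     1.35   0.072]
[[-4.500e-03 -8.040e-02  9.968e-01]
 [-8.000e-04  9.968e-01  8.040e-02]
 [-1.000e+00 -5.000e-04 -4.500e-03]] toolz yaw 4.61091756001468
```

View pics/wrist5.png

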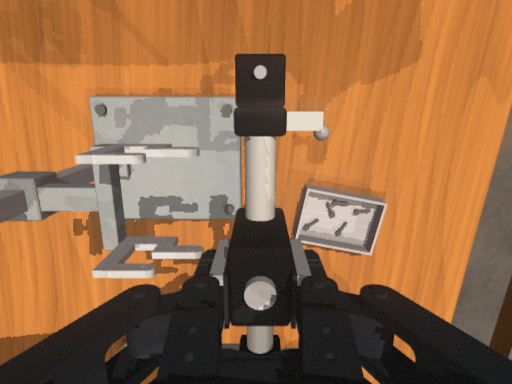

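View pics/scene5.png

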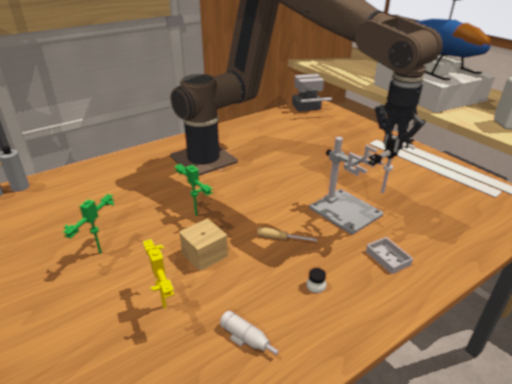

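View pics/top5.png

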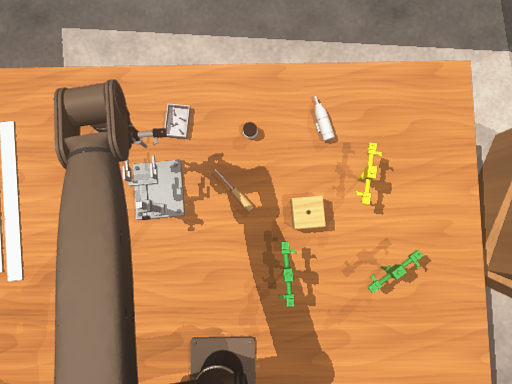

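```bash
python3 - <<'E'
from h import *
c=load("wrist5"); P=c.cloud()
cr=c.img[80:290,60:300]; cv2.imwrite("pics/w5c.png",cv2.resize(cr,None,fx=3.3,fy=2.85,interpolation=cv2.INTER_CUBIC)[:,:,::-1])
T=np.array([.5715,.1985]); a=np.radians(4.6); sx=-np.array([np.cos(a),np.sin(a)]); sy=np.array([-sx[1],sx[0]])
m=np.zeros(P.shape[:2],bool); m[80:290,:215]=1
def S(q): d=q[...,:2]-T; return np.stack([d@sx,d@sy,q[...,2]],-1)*1000
Q=S(P)
for k in (-36,36):
    h=Q[m&(np.abs(Q[...,1]-k)<8)&(Q[...,2]>150)]
    print(k,len(h))
    for lo in range(-60,30,6):
        g=h[(h[:,0]>=lo)&(h[:,0]<lo+6)]
        if len(g)>2: print(lo,len(g),"y",np.percentile(g[:,1],[5,95]).round(1),"z",np.percentile(g[:,2],[10,50,90]).round(1), np.histogram(g[:,2],np.arange(180,240,5))[0])
# foot from wrist
mf=m|True
f=(np.abs(P[...,2]-.014)<.006)&(np.abs(Q[...,0])<140)&(np.abs(Q[...,1])<95)&(cv2.cvtColor(c.img,cv2.COLOR_RGB2HSV)[...,1]<60)
print(cv2.minAreaRect((P[f][:,:2]*1000).astype(np.float32)),f.sum())
E
```

```text
-36 1859
-48 28 y [-39.8 -35. ] z [191.8 193.4 195.7] [ 0  0 24  4  0  0  0  0  0  0  0]
-42 92 y [-39.9 -35.3] z [191.  196.1 197.5] [ 0  7 15 70  0  0  0  0  0  0  0]
-36 97 y [-39.9 -35.4] z [190.6 196.8 197.7] [ 0 10  8 79  0  0  0  0  0  0  0]
-30 91 y [-39.9 -35.4] z [190.8 196.7 197.9] [ 1  8 10 72  0  0  0  0  0  0  0]
-24 109 y [-39.9 -35.4] z [176.6 196.7 197.7] [ 3  8  9 76  0  0  0  0  0  0  0]
-18 254 y [-39.9 -35.4] z [183.1 218.2 223.9] [  9   9  10  74   0   0   3  22 108   2   0]
-12 198 y [-40.  -35.5] z [180.6 221.  224.3] [ 9  6  6 37  0  0  1 18 97  5  0]
-6 174 y [-40.  -35.6] z [181.  223.2 224.6] [42  0  0  0  0  0  1 15 91  9  0]
0 193 y [-40.  -35.7] z [180.9 220.4 224.4] [60  0  0  0  0  0  4 12 95  4  0]
6 264 y [-40.  -35.8] z [182.3 204.7 224.4] [40 24 21 16 14 11  8 14 94  5  0]
12 199 y [-40.  -35.8] z [182.4 220.9 224.6] [ 7  7  9  8 10 11 12 15 96  8  0]
18 96 y [-40. -36.] z [175.3 207.6 224.2] [11  4  4  4  4  3  5  5 36  1  0]
24 51 y [-40.  -38.1] z [170.8 182.6 184.5] [33  0  0  0  0  0  0  0  0  0  0]
36 2708
-48 16 y [32.  34.8] z [190.5 192.6
[... 395 characters left out ...]
 223.4] [25 22 22 66  0  0  5 39 88  2  0]
-12 289 y [31.8 36.9] z [175.4 213.6 224.2] [ 23  13  20  40   0   0   6  34 102   3   0]
-6 241 y [31.7 36.3] z [174.9 216.7 224.3] [61  0  0  0  0  0  3 36 93  3  0]
0 240 y [31.8 36.4] z [174.5 215.6 224.3] [64  1  0  0  0  0  6 32 90  1  0]
6 410 y [31.8 36.5] z [178.8 201.8 223.9] [52 33 29 34 33 32 24 34 91  3  0]
12 364 y [31.6 35.6] z [178.  206.4 223.8] [19 22 27 27 29 29 34 34 96  0  0]
18 229 y [28.8 35. ] z [174.2 188.7 223.6] [59 11  9 12  8 13 11 16 41  2  0]
24 88 y [28.8 36.6] z [183.3 184.  184.9] [80  8  0  0  0  0  0  0  0  0  0]
((582.057373046875, 198.3642578125), (161.33428955078125, 263.1450500488281), 88.56077575683594) 14466
```

View pics/w5c.png

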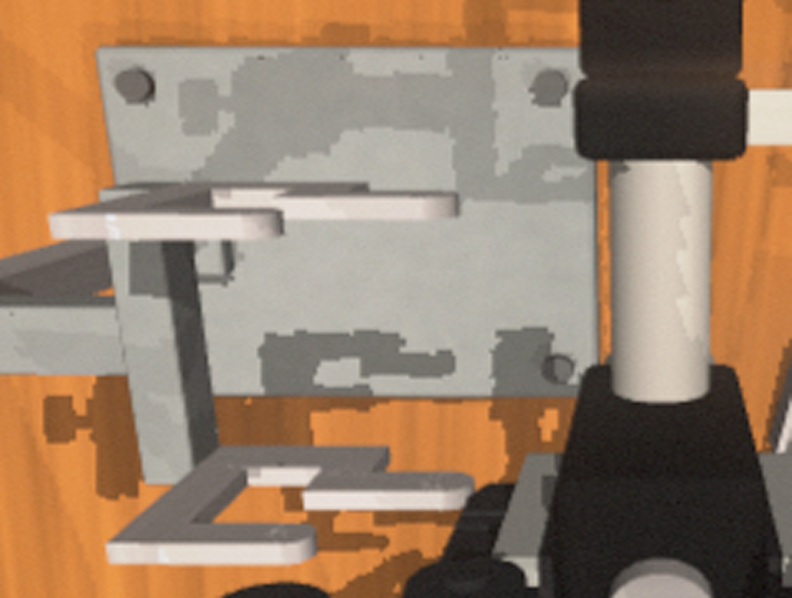

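```bash
python3 - <<'E'
from h import *
c=load("wrist5"); P=c.cloud()
T=np.array([.5715,.1985]); a=np.radians(4.6); sx=-np.array([np.cos(a),np.sin(a)]); sy=np.array([-sx[1],sx[0]])
d=P[...,:2]-T; Q=np.stack([d@sx,d@sy,P[...,2]],-1)*1000
m=np.zeros(P.shape[:2],bool); m[80:290,:215]=1
for k in (-37.5,34):
    b=m&(np.abs(Q[...,1]-k)<4.5)
    for nm,lo,hi in (("lip",194.5,199),("horn",221,226)):
        g=Q[b&(Q[...,2]>lo)&(Q[...,2]<hi)]
        fl=np.polyfit(g[:,0],g[:,1],1)
        print(k,nm,"x",np.percentile(g[:,0],[0,1,99,100]).round(1),"slope deg",np.degrees(np.arctan(fl[0])).round(2),"z",np.median(g[:,2]).round(2))
    g=Q[b&(Q[...,2]>179)&(Q[...,2]<187)&(Q[...,0]>-12)&(Q[...,0]<12)]
    print("floor x",np.percentile(g[:,0],[0,2,50,98,100]).round(1),np.median(g[:,2]).round(1))
# barrel seen in wrist: axis
s=readout.get_state()
b=(Q[...,0]<-70)&(Q[...,0]>-110)&(P[...,2]>.24)&(P[...,2]<.29)
bb=np.zeros_like(b); bb[140:205,235:290]=1
g=Q[b&bb]; print("barrel top z",np.percentile(g[:,2],[50,95,99]),"x ends",np.percentile(g[:,0],[1,50,99]), len(g))
for r0 in (145,170,195):
    g=Q[r0,235:290]; g=g[(g[:,2]>240)]; print(r0,g[:,0].min().round(1),g[:,0].max().round(1),g[:,2].max().round(1),g[:,1].mean().round(1))
dd=(s["eef_pos"][:2]-T); print("TCP stand",dd@sx*1000,dd@sy*1000)
E
```

```text
-37.5 lip x [-42.8 -42.2  16.2  19.5] slope deg -1.53 z 196.95
-37.5 horn x [-17.8 -16.8  20.   20.6] slope deg -0.2 z 223.91
floor x [-11.9 -10.3   2.9  10.9  12. ] 182.9
34 lip x [-42.6 -42.   19.1  20.5] slope deg -1.25 z 196.72
34 horn x [-17.  -16.5  20.   20.4] slope deg -0.69 z 223.7
floor x [-11.8 -11.    1.6  11.   11.9] 182.9
barrel top z [266.55136884 268.13318283 268.61521155] x ends [-90.9592955  -84.36991383 -77.46705212] 1986
145 -91.0 -77.2 409.0 -51.2
170 -90.6 -77.7 409.0 -40.7
195 -90.8 -77.5 268.5 -28.5
TCP stand -85.30851811525042 1.978440984136877
```

Lip top is 0.197, horn top 0.224 and cross-bar top 0.184, so all three give a seated axis of about 0.190 m and a barrel-on-lip axis of about 0.204 m. Next I move over the lips at stand x ≈ −31, then lower to a few mm above.

move_arm(commands=[[0,-0.0045,-0.005,-15,0,0,220],[0,-0.0045,-0.005,-30,-1,0,220],[0,-0.0045,-0.005,-45,-2,0,220],[0,-0.0045,-0.005,-53.5,-2.5,0,220],[0,-0.0045,-0.005,-53.5,-2.5,-10,220],[0,-0.0045,-0.005,-53.5,-2.5,-20,220],[0,-0.0045,-0.005,-53.5,-2.5,-30,220],[0,-0.0045,-0.005,-53.5,-2.5,-40,220],[0,-0.0045,-0.005,-53.5,-2.5,-46,220],[0,-0.0045,-0.005,-53.5,-2.5,-50,220],[0,-0.0045,-0.005,-53.5,-2.5,-50,220],[0,-0.0045,-0.005,-53.5,-2.5,-50,220]])

```text
time: 7.3
eef_pos: [0.6035, 0.2009, 0.2184]
tcp_rot: [-0.027, 0.706, 0.027, 0.707]
contact_force: [0.2, 0.4, -2.6]
opening: 0.269
```

```bash
cat > st.py <<'E'
from h import *
s=readout.get_state(); M=R.from_quat(s["tcp_rot"]).as_matrix()
T=np.array([.5715,.1985]); a=np.radians(4.6); sx=-np.array([np.cos(a),np.sin(a)]); sy=np.array([-sx[1],sx[0]])
d=s["eef_pos"][:2]-T
print(round(s["time"],2),"TCP",(s["eef_pos"]*1000).round(2),"stand xy",(d@sx*1000).round(2),(d@sy*1000).round(2),"F",s["contact_force"].round(2),"Fsx",(s["contact_force"][:2]@sx).round(2),"tau",s["wrist_torque"].round(3),"op",round(s["opening"],3),"toolx",M[:,0].round(4),"yaw",np.degrees(np.arctan2(M[1,2],M[0,2])).round(2))
E
python3 st.py; python3 - <<'E'
from h import *
c=Cam("wrist"); np.savez("cam_wrist6.npz",**{k:np.array(v) for k,v in c.c.items()}); cv2.imwrite("pics/wrist6.png",c.img[:,:,::-1])
E
```

```text
7.3 TCP [603.48 200.92 218.39] stand xy -32.08 0.15 F [ 0.16  0.36 -2.63] Fsx -0.19 tau [-0.035 -0.03  -0.002] op 0.269 toolx [ 1.5e-03 -1.0e-04 -1.0e+00] yaw 4.32
```

View pics/wrist6.png

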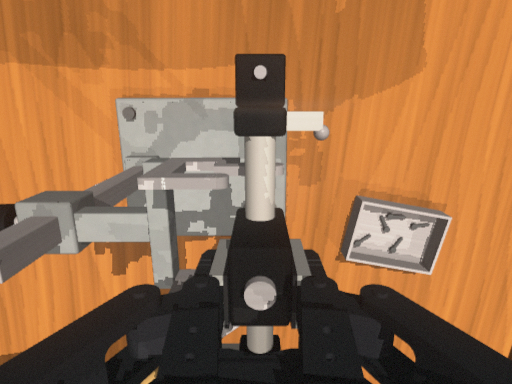

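The barrel (cols 246–274) sits over the lip, clear of the horn end (col ~228). Feeling downward in 1 mm steps.

move_arm(commands=[[0,0,0,0,0,-2,220],[0,0,0,0,0,-4,220],[0,0,0,0,0,-5,220],[0,0,0,0,0,-6,220],[0,0,0,0,0,-6,220]])

```text
time: 7.85
eef_pos: [0.6034, 0.2009, 0.2124]
tcp_rot: [-0.027, 0.706, 0.027, 0.707]
contact_force: [0.3, 0.0, -2.7]
opening: 0.272
```

```bash
python3 st.py
```

```text
7.85 TCP [603.42 200.93 212.4 ] stand xy -32.02 0.14 F [ 0.32  0.02 -2.66] Fsx -0.32 tau [-0.004  0.029 -0.011] op 0.272 toolx [ 1.5e-03 -2.0e-04 -1.0e+00] yaw 4.32
```

move_arm(commands=[[0,0,0,0,0,-1,220],[0,0,0,0,0,-1,220]])

```text
time: 8.05
eef_pos: [0.6034, 0.2009, 0.2112]
tcp_rot: [-0.027, 0.706, 0.027, 0.707]
contact_force: [-0.4, -0.4, -3.0]
opening: 0.267
```

move_arm(commands=[[0,0,0,0,0,-1,220],[0,0,0,0,0,-1,220]])

```text
time: 8.25
eef_pos: [0.6035, 0.201, 0.2108]
tcp_rot: [-0.027, 0.706, 0.027, 0.707]
contact_force: [-1.1, -0.1, -1.3]
opening: 0.273
```

move_arm(commands=[[0,0,0,0,0,-0.6,220],[0,0,0,0,0,-0.6,220]])

```text
time: 8.45
eef_pos: [0.6035, 0.201, 0.2107]
tcp_rot: [-0.027, 0.706, 0.027, 0.707]
contact_force: [-1.1, -0.2, -0.0]
opening: 0.275
```

```bash
python3 st.py
```

```text
8.45 TCP [603.51 200.96 210.67] stand xy -32.11 0.11 F [-1.07 -0.16 -0.01] Fsx 1.08 tau [-0.054  0.215 -0.015] op 0.275 toolx [ 1.9e-03 -2.0e-04 -1.0e+00] yaw 4.33
```

Contact at TCP z ≈ 0.2108: the force rose by about 2.7 N and motion stopped. So the lip axis is about 0.205 and seated TCP z is about 0.1968. Raising 1.6 mm to the middle of the mouth, then going in.

move_arm(commands=[[0,-0.0015,0,0,0,1.6,220],[0,-0.0015,0,0,0,1.6,220],[0,-0.0015,0,-4,-0.3,1.6,220],[0,-0.0015,0,-8,-0.6,1.6,220],[0,-0.0015,0,-12,-0.9,1.6,220]])

```text
time: 8.95
eef_pos: [0.5909, 0.2, 0.2119]
tcp_rot: [-0.027, 0.706, 0.027, 0.708]
contact_force: [-1.1, -1.1, -3.3]
opening: 0.273
```

```bash
python3 st.py
```

```text
8.95 TCP [590.94 199.99 211.9 ] stand xy -19.49 0.07 F [-1.1  -1.1  -3.32] Fsx 1.18 tau [-0.009 -0.045  0.018] op 0.273 toolx [ 2.8e-03 -3.0e-04 -1.0e+00] yaw 4.33
```

move_arm(commands=[[0,0.0028,0,-3,-0.2,0.4,220],[0,0.0028,0,-7,-0.5,0.4,220],[0,0.0028,0,-11,-0.8,0.4,220],[0,0.0028,0,-15,-1.2,0.4,220],[0,0.0028,0,-17,-1.3,0.4,220],[0,0.0028,0,-17,-1.3,0.4,220]])

```text
time: 9.55
eef_pos: [0.5737, 0.1987, 0.2124]
tcp_rot: [-0.027, 0.707, 0.027, 0.707]
contact_force: [0.6, -0.0, -3.6]
opening: 0.269
```

```bash
python3 st.py;  python3 - <<'E'
from h import *
c=Cam("wrist"); np.savez("cam_wrist7.npz",**{k:np.array(v) for k,v in c.c.items()}); cv2.imwrite("pics/wrist7.png",c.img[:,:,::-1])
E
```

```text
9.55 TCP [573.69 198.74 212.4 ] stand xy -2.21 -0.07 F [ 0.58 -0.02 -3.62] Fsx -0.57 tau [0.024 0.056 0.005] op 0.269 toolx [ 2.e-04 -2.e-04 -1.e+00] yaw 4.33
```

View pics/wrist7.png

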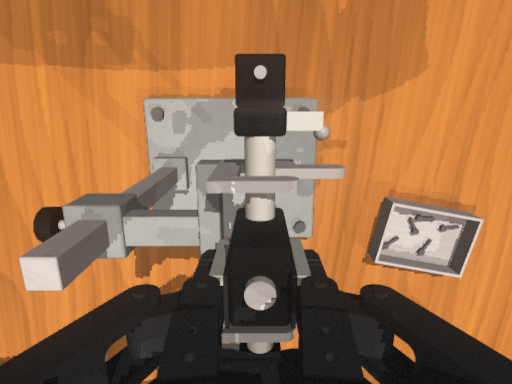

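The horn now overlies the barrel at (210–298, 185). Feeling for the back wall.

move_arm(commands=[[0,0,0,-1,0,0,220],[0,0,0,-2,-0.1,0,220],[0,0,0,-2,-0.1,0,220]])

```text
time: 9.9
eef_pos: [0.5719, 0.1986, 0.2124]
tcp_rot: [-0.027, 0.707, 0.027, 0.707]
contact_force: [-0.3, 0.5, -2.9]
opening: 0.274
```

move_arm(commands=[[0,0,0,-1,0,0,220],[0,0,0,-1,0,0,220]])

```text
time: 10.1
eef_pos: [0.5708, 0.1986, 0.2124]
tcp_rot: [-0.027, 0.707, 0.027, 0.707]
contact_force: [-0.4, -0.4, -3.4]
opening: 0.27
```

```bash
python3 st.py
```

```text
10.1 TCP [570.78 198.64 212.35] stand xy 0.71 -0.19 F [-0.37 -0.4  -3.4 ] Fsx 0.4 tau [-0.019  0.001  0.02 ] op 0.27 toolx [ 1.e-04 -2.e-04 -1.e+00] yaw 4.33
```

move_arm(commands=[[0,0,0,-0.8,0,0,220],[0,0,0,-0.8,0,0,220]])

```text
time: 10.3
eef_pos: [0.5705, 0.1986, 0.2125]
tcp_rot: [-0.027, 0.706, 0.027, 0.707]
contact_force: [3.3, 0.2, -3.4]
opening: 0.273
```

move_arm(commands=[[0,0,0,-0.7,0,0,220],[0,0,0,-0.7,0,0,220]])

```text
time: 10.5
eef_pos: [0.5704, 0.1986, 0.2125]
tcp_rot: [-0.027, 0.705, 0.027, 0.708]
contact_force: [4.4, 0.1, -4.4]
opening: 0.268
```

```bash
python3 st.py
```

```text
10.5 TCP [570.37 198.59 212.48] stand xy 1.11 -0.18 F [ 4.38  0.07 -4.43] Fsx -4.37 tau [ 0.027 -0.621  0.063] op 0.268 toolx [ 0.0037  0.     -1.    ] yaw 4.35
```

The back wall is felt at TCP x ≈ 0.5706, within 0.1 mm of the camera prediction. Backing off 1.6 mm to centre it in the throat, then lowering.

move_arm(commands=[[0,0.0037,0,1.7,0.1,0,220],[0,0.0037,0,1.7,0.1,0,220],[0,0.0037,0,1.7,0.1,0,220]])

```text
time: 10.8
eef_pos: [0.5717, 0.1987, 0.2124]
tcp_rot: [-0.027, 0.707, 0.027, 0.706]
contact_force: [-0.0, 0.6, -3.0]
opening: 0.273
```

```bash
python3 st.py
```

```text
10.8 TCP [571.71 198.74 212.4 ] stand xy -0.23 -0.22 F [-0.04  0.62 -2.96] Fsx -0.01 tau [ 0.013 -0.006 -0.017] op 0.273 toolx [-1.3e-03 -1.0e-04 -1.0e+00] yaw 4.34
```

move_arm(commands=[[0,-0.001,0,0.4,0,0,220],[0,-0.001,0,0.4,0,-2,220],[0,-0.001,0,0.4,0,-4,220],[0,-0.001,0,0.4,0,-6,220],[0,-0.001,0,0.4,0,-6,220]])

```text
time: 11.3
eef_pos: [0.5718, 0.1987, 0.2058]
tcp_rot: [-0.027, 0.707, 0.027, 0.706]
contact_force: [-0.0, 0.8, -3.0]
opening: 0.274
```

```bash
python3 st.py
```

```text
11.3 TCP [571.78 198.67 205.76] stand xy -0.29 -0.15 F [-0.03  0.78 -2.99] Fsx -0.03 tau [-0.059 -0.013  0.005] op 0.274 toolx [-1.4e-03 -2.0e-04 -1.0e+00] yaw 4.34
```

move_arm(commands=[[0,-0.0014,0,0.2,0,-2,220],[0,-0.0014,0,0.2,0,-4,220],[0,-0.0014,0,0.2,0,-6,220],[0,-0.0014,0,0.2,0,-7.4,220],[0,-0.0014,0,0.2,0,-7.4,220]])

```text
time: 11.8
eef_pos: [0.5718, 0.1986, 0.198]
tcp_rot: [-0.027, 0.707, 0.027, 0.706]
contact_force: [0.3, 0.0, -3.2]
opening: 0.269
```

```bash
python3 st.py
```

```text
11.8 TCP [571.79 198.6  197.96] stand xy -0.3 -0.08 F [ 0.34  0.05 -3.23] Fsx -0.35 tau [-0.009  0.003 -0.   ] op 0.269 toolx [-6.e-04 -4.e-04 -1.e+00] yaw 4.34
```

move_arm(commands=[[0,-0.0006,0,0,0,-0.8,220],[0,-0.0006,0,0,0,-0.8,220]])

```text
time: 12.0
eef_pos: [0.5717, 0.1986, 0.1971]
tcp_rot: [-0.027, 0.707, 0.027, 0.707]
contact_force: [0.6, 0.8, -2.6]
opening: 0.27
```

move_arm(commands=[[0,0,0,0,0,-0.6,220],[0,0,0,0,0,-0.6,220]])

```text
time: 12.2
eef_pos: [0.5719, 0.1986, 0.1968]
tcp_rot: [-0.027, 0.707, 0.027, 0.707]
contact_force: [0.4, -0.0, -1.2]
opening: 0.275
```

```bash
python3 st.py
```

```text
12.2 TCP [571.86 198.65 196.78] stand xy -0.37 -0.12 F [ 0.45 -0.   -1.23] Fsx -0.45 tau [-0.02   0.009 -0.049] op 0.275 toolx [ 2.e-04 -3.e-04 -1.e+00] yaw 4.34
```

The floor is felt at TCP z ≈ 0.1968, matching lip − 14 mm. The load is being transferred at about 2 N. Relaxing the grip and opening slowly.

move_arm(commands=[[0,0,0,0,0,-0.3,220],[0,0,0,0,0,-0.3,220],[0,0,0,0,0,-0.3,220]], newtons=20)

```text
time: 12.5
eef_pos: [0.5719, 0.1987, 0.1967]
tcp_rot: [-0.027, 0.706, 0.027, 0.707]
contact_force: [-1.2, -0.1, -0.3]
opening: 0.269
```

```bash
python3 st.py
```

```text
12.5 TCP [571.91 198.66 196.73] stand xy -0.42 -0.13 F [-1.2  -0.11 -0.3 ] Fsx 1.2 tau [-0.093  0.156 -0.011] op 0.269 toolx [ 3.e-04 -3.e-04 -1.e+00] yaw 4.34
```

move_arm(commands=[[0,0,0,0,0,0,180],[0,0,0,0,0,0,170],[0,0,0,0,0,0,160],[0,0,0,0,0,0,145],[0,0,0,0,0,0,130],[0,0,0,0,0,0,110],[0,0,0,0,0,0,90],[0,0,0,0,0,0,80],[0,0,0,0,0,0,80],[0,0,0,0,0,0,80]])

```text
time: 13.5
eef_pos: [0.5719, 0.1986, 0.1967]
tcp_rot: [-0.027, 0.706, 0.027, 0.707]
contact_force: [0.2, -0.7, 0.2]
opening: 0.685
```

```bash
python3 st.py;  python3 - <<'E'
from h import *
c=Cam("wrist"); np.savez("cam_wrist8.npz",**{k:np.array(v) for k,v in c.c.items()}); cv2.imwrite("pics/wrist8.png",c.img[:,:,::-1])
c=Cam("scene"); cv2.imwrite("pics/scene8.png",cv2.resize(c.img[80:240,290:450],None,fx=3.5,fy=3.5,interpolation=cv2.INTER_CUBIC)[:,:,::-1])
E
```

```text
13.5 TCP [571.89 198.65 196.71] stand xy -0.4 -0.12 F [ 0.16 -0.75  0.18] Fsx -0.1 tau [-0.026  0.005 -0.032] op 0.685 toolx [ 3.e-04 -3.e-04 -1.e+00] yaw 4.34
```

View pics/wrist8.png

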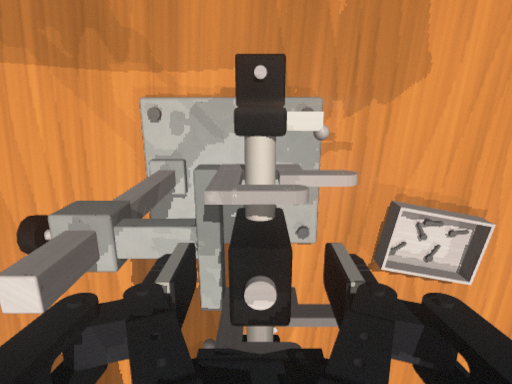

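View pics/scene8.png

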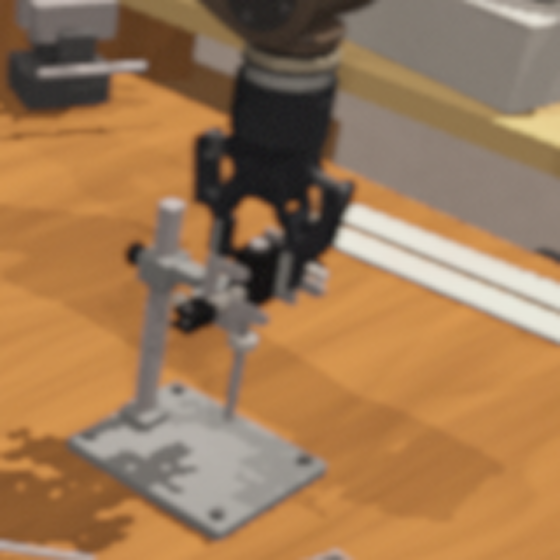

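Released. The head rests in the hooks, with the barrel under the horn at (260,200) and both fingers clear. Withdrawing straight up.

move_arm(commands=[[0,0,0,0,0,5,80],[0,0,0,0,0,15,80],[0,0,0,0,0,30,80],[0,0,0,0,0,50,80],[0,0,0,0,0,75,80],[0,0,0,0,0,100,80],[0,0,0,0,0,125,80],[0,0,0,0,0,145,80],[0,0,0,0,0,145,80],[0,0,0,0,0,145,80]])

```text
time: 14.6
eef_pos: [0.572, 0.1987, 0.3427]
tcp_rot: [-0.027, 0.706, 0.027, 0.707]
contact_force: [-0.3, -0.1, -0.6]
opening: 0.685
```

```bash
python3 st.py;  python3 - <<'E'
from h import *
c=Cam("wrist"); np.savez("cam_wrist9.npz",**{k:np.array(v) for k,v in c.c.items()}); cv2.imwrite("pics/wrist9.png",c.img[:,:,::-1])
c=Cam("scene"); np.savez("cam_scene9.npz",**{k:np.array(v) for k,v in c.c.items()});cv2.imwrite("pics/scene9.png",cv2.resize(c.img[120:240,300:420],None,fx=5,fy=5,interpolation=cv2.INTER_CUBIC)[:,:,::-1])
E
```

```text
14.6 TCP [572.01 198.69 342.71] stand xy -0.52 -0.15 F [-0.28 -0.12 -0.59] Fsx 0.29 tau [ 0.011  0.042 -0.007] op 0.685 toolx [ 0.0022 -0.     -1.    ] yaw 4.34
```

View pics/wrist9.png

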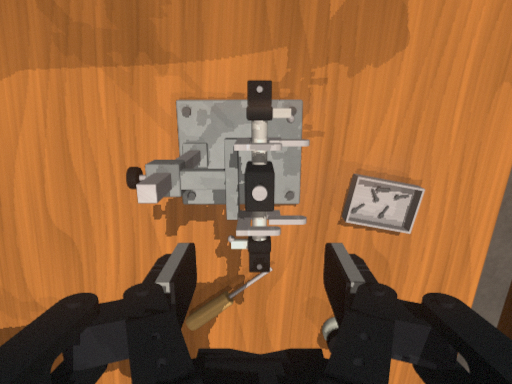

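View pics/scene9.png

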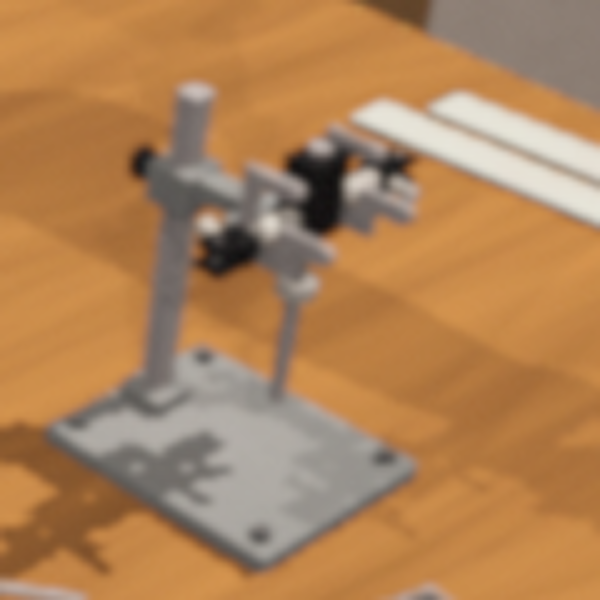

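```bash
python3 - <<'E'
from h import *
c=load("wrist9"); P=c.cloud()
T=np.array([.5715,.1985]); a=np.radians(4.6); sx=-np.array([np.cos(a),np.sin(a)]); sy=np.array([-sx[1],sx[0]])
d=P[...,:2]-T; Q=np.stack([d@sx,d@sy,P[...,2]],-1)*1000
dark=c.img.max(-1)<75; 
w=np.zeros_like(dark); w[75:275,240:280]=1
m=dark&w
for nm,lo,hi,zr in (("fork",-90,-56,(190,212)),("hub",-18,18,(215,240)),("fork",56,90,(190,212))):
    g=Q[m&(Q[...,1]>lo)&(Q[...,1]<hi)&(Q[...,2]>zr[0])&(Q[...,2]<zr[1])]
    top=g[g[:,2]>np.median(g[:,2])-3]
    A=np.c_[top[:,:2],np.ones(len(top))]; f=np.linalg.lstsq(A,top[:,2],rcond=None)[0]
    print(nm,len(top),np.median(top,0).round(1),"tilt x,y deg",np.degrees(f[:2]).round(2))
# mast in scene: points below hub
s=load("scene9"); P=s.cloud(); d=P[...,:2]-T; Q=np.stack([d@sx,d@sy,P[...,2]],-1)*1000
for z in range(62,140,10):
    g=Q[(Q[...,2]>z)&(Q[...,2]<z+10)&(np.abs(Q[...,0])<30)&(np.abs(Q[...,1])<30)]
    if len(g): print(z,len(g),np.median(g,0).round(1))
E
```

```text
fork 879 [  0.5 -72.5 198.8] tilt x,y deg [ 0.05 -0.31]
hub 893 [  0.8  -3.6 226.8] tilt x,y deg [ 0.06 -0.12]
fork 529 [  1.   68.7 198.8] tilt x,y deg [0.27 0.06]
62 10 [-0.6  2.3 68.1]
72 9 [-2.2  1.8 76.2]
82 9 [-1.1  3.6 87.1]
92 10 [-2.2  3.4 96.9]
102 10 [ -0.3   2.3 106.7]
112 6 [ -1.5   2.8 115.4]
122 14 [ -1.8   3.3 127.3]
132 11 [ -5.2   7.6 139.8]
```

```bash
python3 - <<'E'
from h import *
print(ctrl.sign_off())
E
```

```text
the job is handed in; nothing more can be done
None
```

The rotor head now hangs on the balancing stand by its two barrels, seated in both throats. I handed the job in at about 15 s of the 64 s allowed.

- **What I did:** I gripped the black hub block from above and lifted the head out of the wooden block. I felt for the lips, backed off 1.6 mm and took the barrels in through the mouths. I then felt for the back wall, centred the barrels and lowered them to the floor of the throats. After opening the fingers I withdrew straight up.
- **Forces on the stand:** readings at rest showed about 3 N or less on the lips and throat floor, and about 4.4 N on the back wall.
- **Seating:** by touch, the throat floor lay 14 mm below the lip, as specified. The camera put both fork tops at 198.8 mm, so the barrels are level with their axis at about 190 mm. The hub top measured 226.8 mm, against 227 mm expected.
- **Plumb:** the hub top is tilted by about 0.1°, and the mast shows no measurable lean in the scene camera.
- **At hand-in:** the gripper was about 145 mm above the release point, with the wrist force near zero. I never went near the look-alikes, and the arm stayed clear of the other things on the bench.

**Small disagreement:** the felt heights came out about 1 mm above the camera's, which is within its 2 mm calibration. No check failed.

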